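# Drive the stuck plug out of its holder with the ejector rod

### The job

Take the ejector rod from its rest, feel its tip into the hole of the guide disc on top of the metal holder, and slowly press it through until the plug seated inside springs loose and drops into the holder's catch tray. The hole lies a little to one side of the holder's middle, so be gentle: never press the rod on the disc or the plug with more than about 20 N. Then draw the rod out and put it back in its rest, upright and fully down on its collar.

Things in the scene. Friction and masses are not known exactly. Their poses are not given: they have to be found in the camera images.
- holder: Fixed aluminium holder, 74 (x) x 90 (y) mm in plan, yaw varies; origin at the centre of its underside on the worktop, z up. Two cheeks 8 mm thick at y = +-41 mm carry a block from z = 50 to 78 mm with an upright bore 32 mm wide in its middle, open below. A steel guide disc 66 mm wide, its middle a raised square of 46 mm, is clamped on the block and covers the bore (disc top z = 86 mm).
- holder_top (a point): On the holder's upright axis, level with the guide disc's top, 86 mm up; axes as the holder. NOT the guide hole: the one hole of the clamped disc, 12 mm wide with a 2 mm chamfer, through all its 8 mm, lies 5 mm to the side of this axis, in an unknown direction, different each time. No reading tells which; find it by feel or eye. The disc does not turn or yield. Two low screw heads stand 28 mm from the axis.
- tray_floor (a point): Centre of the catch tray's floor under the bore, between the holder's cheeks, 4 mm above the worktop; 66 mm (x) by 74 mm (y), with lips 14 mm high along its front and back.
- plug_center (a point): Centre of the seated plug, a dark steel cylinder 30 mm wide, 20 mm high, about 80 g, greased. Seated, it is 66 mm above the worktop, the plug's top 10 mm below the guide disc's top. Four spring balls hold it by a groove: pressed slowly (15 mm/s) it gives way at some 7 to 15 N, slides about 10 mm, comes free and falls into the tray. Pressing fast takes much more force.
- plug: The plug's own frame: origin at the centre of its underside, 10 mm below its centre; z along its axis.
- rod_grip (a point): Centre of the ejector rod's white grip, 16 mm wide, 42 mm high; z up along the rod. Rod in its rest: 83 mm above the worktop. Below the grip is a steel collar, 24 mm wide, 6 mm thick (21 to 27 mm below this point), then the steel shaft, 10 mm wide, 50 mm long, its flat tip (edge broken 0.5 mm) 77 mm below this point. 90 g, 98 mm long in all.
- rod: The ejector rod; origin at the centre of its flat tip, z up along the rod, 77 mm below the grip centre. In its rest the tip is 6 mm above the worktop.
- rest_mouth (a point): Centre of the mouth of the rod's rest, 56 mm above the worktop: a fixed grey block 50 x 50 x 56 mm with one upright hole 14 mm wide, 53 mm deep, with a 3 mm chamfer. The rod's shaft hangs in the hole and the rod's collar lies on the block's top; at the start the rod stands on the hole's axis.
Things that resemble listed ones, but are neither listed nor needed, are in the scene too. Leave any orange look-alike of the holder alone. What is shaped like the rod but blue is not meant.

How it is judged:
On the way, in this order (a step that is already met when the one before it is completed fails the run):
1. the rod's tip has entered the guide hole (5 mm or more below the disc's top) while the plug is still seated (z of rod in the frame of holder below 0.081 m and horizontal distance between rod and holder_top below 0.01 m and z of plug_center in the frame of holder above 0.06 m).
2. the plug has been driven out of the bore by the rod, whose tip is in the bore (z of plug_center in the frame of holder below 0.036 m and z of rod in the frame of holder below 0.08 m and horizontal distance between rod and holder_top below 0.012 m), for 0.05 s.
At the end, for the whole second after the job is handed in: the plug lies in the holder's catch tray (centre within 36 mm of the holder's axis and under 36 mm above its underside); the rod stands released in its rest, tip and grip within 8 mm of the mouth's axis, tip at least 46 mm deep, upright within 0.10 rad (z of plug_center in the frame of holder below 0.036 m and horizontal distance between plug_center and holder below 0.036 m and horizontal distance between each of rod, rod_grip and rest_mouth below 0.008 m and z of rod in the frame of rest_mouth below -0.046 m and angle between rod_grip's own z axis and vertical below 0.1 rad); the robot touches nothing.
It fails at once if the rod presses or knocks on the holder or its guide disc with more than 25 N (contact force between rod and holder above 25 N).
It fails at once if the rod presses on the plug with more than 25 N (contact force between rod and plug above 25 N).
It also fails if it takes over 67 s, if anything falls off the work surface, if the arm or the gripper's body presses on something with over 40 N, if the wrist force passes 120 N, or if a joint passes its speed limit or range.

### The arm

A 6-joint arm with a two-finger parallel gripper is mounted at the origin on a cart in front of the work surface, level with it; the furniture and walls round the work are solid. World frame = base frame: x ahead of the robot, y to its left, z up, the work surface at z = 0. Lengths are in m, angles in rad, forces in N, time in s.
With the tool pointing down it reaches from about 0.3 to 0.875 m from the base axis. Payload 6.4 kg.
Tool frame: the origin (TCP) lies midway between the tips of the shut fingers; the grasp point (between the pads) lies 19 mm behind it; z points along the fingers, y is the line along which they close (so a half turn about z gives the same grasp; the last joint's range is limited). The gripper opens to 85 mm and grips with 20 to 120 N. Pads are 22 mm wide; open, the fingers measure 114 mm over their backs; the gripper's body (76 mm by 85 mm) begins 54 mm behind the grasp point. The pads swing forward as they close: fully open they stand 13 mm farther back than shut.
Start: joints at [0.922, 0.181, 1.607, -0, 1.354, -0.206], TCP at [0.246, 0.52, 0.231] pointing down, gripper open.
Joint ranges: [-2.99, 2.99], [-0.89, 2.07], [0.3, 2.58], [-1.14, 4.28], [0, 2.63], [-3.12, 3.12]. Speed limits (rad/s): [2.57, 2.57, 3.01, 3.14, 3.14, 3.14].

### API

Orientations are given as a rotation vector (axis times angle).
In Python, from station import robot gives the robot as it stands.
- The arm moves only by the tool step_arm, never from a script. Its argument "steps" is a list of rows, each a list of 3 entries, a list of its own where there are three numbers: the closure, from -1 (fully open) to 1 (shut), then the shift along the tool's x, y, z in units of 50 mm (1.0 is 50 mm), then the turn about the tool's z in degrees. In form: [[fingers, [tx, ty, tz], turn], ...]. A call has exactly 5 rows; each row is the pose to reach, as a shift and turn from the pose commanded when the call began, along the tool's axes at that moment; what a row does not reach only later rows make up. A row lasts 1/10 s, in which the tool goes at most 50 mm and 8.59 degrees, less where a joint would pass 70% of its speed; a pose out of reach is approached as far as the arm can. A call with a gripper value outside its range is refused whole. The fingers move at their own pace and stop on an object; "force" is the grip in N (left out, the last holds). Time passes only in rows, so rows that repeat a pose let the fingers close, or fill a call up. It gives the time, the measured TCP pose, the force, the opening and the grip force at its end, in the units of the state.
- robot.state(): the state, without advancing time (a new reading comes with each control period).
- robot.read_camera(name): name is "side" or "top"; returns the picture (384x512x3 uint8, red, green, blue); there is no depth.
- robot.get_calibration(name): a dict with "fx", "fy", "cx", "cy" (pixels), "world_to_cam" (4x4, takes a point from world to camera coordinates). Camera axes: x right, y down, z forward; pixel columns grow to the right and rows downward; lengths in m; the calibration is good to about 2 mm. A picture is of the moment at which its call begins. get_calibration takes no time and is no camera call.
- robot.hand_in(): hands the job in; it is judged then, once.
Trained networks look in the newest picture that a camera, given by its name, has taken for a name from the list of things; names that differ only in an ending like _2 or _b are one class to them, and where a whole thing is asked for, a point or a joint stands for the part that bears it (a point fixed in the world has none). Each returns a list of dicts, best first, with "confidence" (0 to 1); they miss things now and then, are a little off and sometimes report something else, mostly with a low value. They report only what shows in the picture. A call takes as long as a camera call. They do not tell look-alikes from the thing itself.
- robot.boxes_of(camera, thing): "bbox" ([left, top, right, bottom] in pixels, round what is visible of it).
- robot.cut_out(camera, thing): "pixels" (384x512 bool, what is visible of it) and "bbox" ([left, top, right, bottom] in pixels, round what is visible of it).
- robot.pinpoint(camera, thing): "pixel" ([column, row] in pixels: a listed point, or the origin of a listed thing).
The state is a dict: "clock": time; "qpos": joint angles; "dq": joint speeds; "joint_efforts": joint torques, N m; "tcp_pos": TCP position; "ee_rot": TCP orientation; "force": force on the tool from outside, world axes, zero at the start; "ft_torque": the same for the moment, N m; "opening": opening from 0.0 (shut) to 1.0 (fully open); "gripper_force": force on a finger pad.
Only numpy, scipy, OpenCV 4.12 (cv2) and the standard library are available. Lean on these libraries where they do the work, as an engineer would, in place of code of your own. Each camera call takes 0.05 s, during which the arm holds its last target. There are 200 camera calls.

## Working session

There is one attempt and no reset: what is moved stays moved. The work goes in short steps, Python scripts to look and compute and a tool call to move; the robot and the scene stay as the last step left them, time stands still between calls to the robot, and variables do not carry over. Pictures are saved under pics/ and viewed, at most 10 in all, crops included, and the job is handed in when it is done.

Besides the shell and the picture viewer there is one more tool, called after "Call:" as name([rows], argument=value, ...), one row to a line, values as JSON. step_arm: Moves the arm, as the interface text tells. Its arguments: {"type":"object","properties":{"steps":{"type":"array","items":{"type":"array"}},"force":{"type":"number"}},"required":["steps"]}

```bash
mkdir -p pics; ls
cat > h.py <<'E'
import numpy as np, cv2
from station import robot
def ray(cam,px):
    c=robot.get_calibration(cam);T=np.array(c["world_to_cam"]);R,t=T[:3,:3],T[:3,3]
    d=R.T@np.array([(px[0]-c["cx"])/c["fx"],(px[1]-c["cy"])/c["fy"],1]);return -R.T@t,d
def atz(cam,px,z):
    o,d=ray(cam,px);return o+d*(z-o[2])/d[2]
def proj(cam,p):
    c=robot.get_calibration(cam);T=np.array(c["world_to_cam"]);q=T[:3,:3]@np.array(p)+T[:3,3]
    return np.array([c["fx"]*q[0]/q[2]+c["cx"],c["fy"]*q[1]/q[2]+c["cy"]])
Z=dict(holder=0,holder_top=.086,rod_grip=.083,rest_mouth=.056,tray_floor=.004)
E
python3 - <<'E'
from h import *
for cam in("top","side"):
    im=robot.read_camera(cam);cv2.imwrite(f"pics/{cam}0.png",im[:,:,::-1])
    c=robot.get_calibration(cam);print(cam,c["fx"],np.round(ray(cam,(c["cx"],c["cy"])),3))
    for n in Z:
        for r in robot.pinpoint(cam,n)[:4]:
            print(cam,n,round(r["confidence"],2),np.round(r["pixel"],1),np.round(atz(cam,r["pixel"],Z[n]),4))
s=robot.state();print(s)
E
```

```text
pics
top 349.9724456689052 [[ 0.411  0.066  0.927]
 [ 0.102 -0.005 -0.995]]
top holder 0.68 [219.7 194.4] [0.4882 0.143  0.    ]
top holder 0.66 [156.7 220.9] [0.4134 0.3059 0.    ]
top holder_top 0.91 [142.4 219.3] [0.416  0.3178 0.086 ]
top holder_top 0.81 [217.4 190.4] [0.4906 0.1417 0.086 ]
top rod_grip 0.63 [303.5 149.2] [ 0.5987 -0.0652  0.083 ]
top rod_grip 0.54 [323.2 182.6] [ 0.5176 -0.1143  0.083 ]
top rest_mouth 0.86 [320.2 184.1] [ 0.517  -0.1125  0.056 ]
top tray_floor 0.88 [217.6 193.5] [0.4901 0.1483 0.004 ]
top tray_floor 0.88 [152.5 219.6] [0.4165 0.316  0.004 ]
side 481.1244391080168 [[-0.03  -0.851  0.77 ]
 [ 0.416  0.73  -0.542]]
side holder 0.91 [193.1 192.8] [0.4157 0.288  0.    ]
side holder 0.6 [235.3 213.1] [0.4776 0.1345 0.    ]
side holder_top 0.73 [237.7 185.4] [0.4876 0.1385 0.086 ]
side rod_grip 0.54 [292.9 230.5] [ 0.5102 -0.1007  0.083 ]
side rod_grip 0.5 [310.2 213.5] [ 0.5874 -0.0618  0.083 ]
side rest_mouth 0.91 [295.5 245.4] [ 0.5045 -0.1234  0.056 ]
side tray_floor 0.67 [235.3 209.6] [0.4829 0.1447 0.004 ]
side tray_floor 0.61 [190.9 188.6] [0.4169 0.3069 0.004 ]
{'clock': 0.6, 'qpos': array([ 9.21707459e-01,  1.80748744e-01,  1.60700497e+00, -4.07765720e-06,
        1.35382009e+00, -2.06304505e-01]), 'dq': array([-0.00068676, -0.00160861, -0.00030767,  0.00029988, -0.00055822,
        0.00104253]), 'joint_efforts': array([-4.23952242e-04, -4.44604862e+01, -3.51515722e+01, -2.43534532e-04,
        1.16779589e-03, -8.07829451e-06]), 'tcp_pos': array([0.24635608, 0.5195615 , 0.2313149 ]), 'ee_rot': array([6.89852307e-01, 3.06490396e+00, 2.43476589e-05]), 'force': array([ 0.41253286, -0.11787582, -0.42288815]), 'ft_torque': array([ 0.0393435 , -0.02114076,  0.03196686]), 'gripper_force': 0.0, 'opening': 0.9963359582044559}
```

Run:
```python
import cv2,numpy as np
t=cv2.imread("pics/top0.png");s=cv2.imread("pics/side0.png")
a=cv2.resize(t[120:270,110:360],(800,480),interpolation=cv2.INTER_CUBIC)
cv2.imwrite("pics/tc.png",a)
b=cv2.resize(s[120:300,150:375],(750,600),interpolation=cv2.INTER_CUBIC)
cv2.imwrite("pics/sc.png",b)
```

```text
(no output)
```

View pics/tc.png

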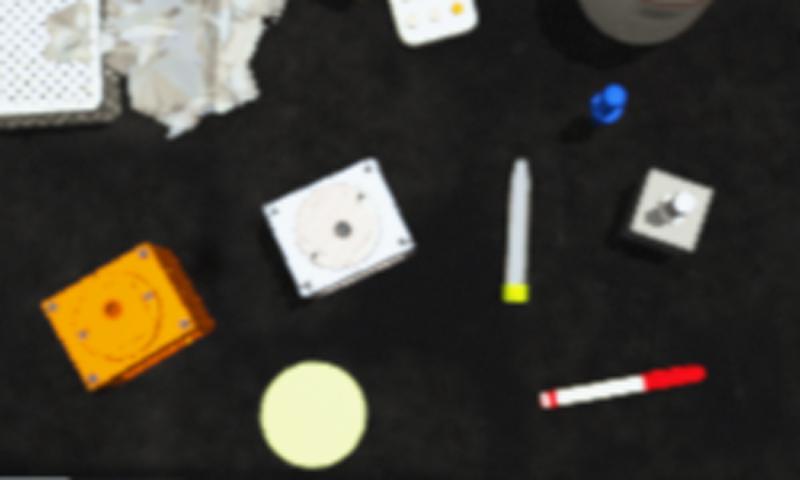

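View pics/sc.png

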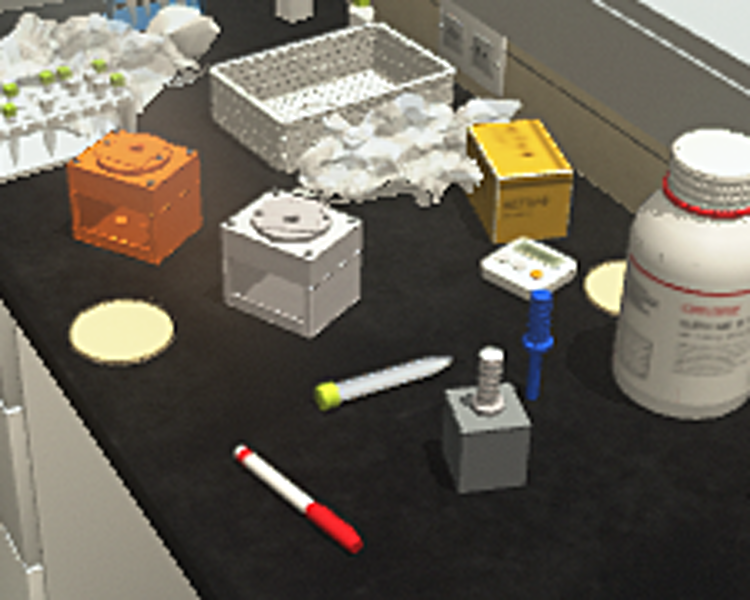

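Run:
```python
from h import *
t=cv2.imread("pics/top0.png");g=cv2.cvtColor(t,cv2.COLOR_BGR2GRAY);hsv=cv2.cvtColor(t,cv2.COLOR_BGR2HSV)
# enlarged crops, 12x
a=cv2.resize(t[165:217,188:243],None,fx=7,fy=7,interpolation=cv2.INTER_CUBIC)
b=cv2.resize(t[165:217,300:355],None,fx=7,fy=7,interpolation=cv2.INTER_CUBIC)
cv2.imwrite("pics/zoom.png",np.hstack([a,b]))
# hole: darkness-weighted centroid
x0,y0=211,186;w=g[y0:198,x0:224].astype(float);print(g[y0:198,x0:224])
ww=np.clip(np.median(w)-25-w,0,None);yy,xx=np.mgrid[y0:198,x0:224]
h=((xx*ww).sum()/ww.sum(),(yy*ww).sum()/ww.sum());print("hole",h,atz("top",h,.086))
# holder top outline
m=((g>120)&(hsv[...,1]<60)).astype(np.uint8);_,lab=cv2.connectedComponents(m)
c=max(cv2.findContours((lab==lab[200,210]).astype(np.uint8),cv2.RETR_EXTERNAL,cv2.CHAIN_APPROX_NONE)[0],key=cv2.contourArea)
r=cv2.minAreaRect(c);print("holder",r,atz("top",r[0],.078))
print([np.round(atz("top",p,.078)[:2],4) for p in cv2.boxPoints(r)])
print(g[176:192,314:332])
for q in robot.cut_out("top","rod_grip")[:3]:
    ys,xs=np.nonzero(q["pixels"]);print(q["confidence"],q["bbox"],xs.mean(),ys.mean(),len(xs))
print(atz("top",(323.5,183),.104))
```

```text
[[241 241 240 241 241 242 241 241 241 242 243 244 244]
 [241 240 240 241 240 239 239 240 241 243 243 244 243]
 [241 240 240 238 232 223 224 231 239 243 243 243 242]
 [241 241 239 228 194 163 164 190 227 240 243 242 242]
 [241 240 234 205 152 122 121 140 194 231 241 242 242]
 [241 239 229 188 141 127 121 120 162 221 238 241 242]
 [241 239 230 197 154 135 127 125 165 222 238 242 242]
 [241 240 235 213 177 153 145 157 197 231 240 241 240]
 [241 240 239 233 222 205 198 209 229 238 241 241 238]
 [240 241 241 241 240 238 236 236 239 241 241 239 236]
 [240 241 242 243 243 242 241 241 241 241 240 238 238]
 [241 242 242 242 242 241 240 241 241 240 237 238 241]]
hole (np.float64(216.7275561097257), np.float64(191.20448877805487)) [0.48860683 0.14325261 0.086     ]
holder ((215.59042358398438, 191.0343017578125), (32.92036437988281, 38.528682708740234), 65.77225494384766) [0.48967717 0.14677199 0.078     ]
[array([0.5053, 0.2067]), array([0.5468, 0.1225]), array([0.4741, 0.0871]), array([0.4333, 0.1707])]
[[216 218 217 217 216 212 206 197 178 146 118  96  68  46  35  30  28  26]
 [218 217 218 2
[... 522 characters left out ...]
5 124  98  95 144 216 241 246 246 245 238 227 218 208 166  94]
 [147 135 136 122  97  87 107 172 225 238 241 240 229 217 215 203 153  78]
 [116 117 132 133 109  87  85 115 159 191 213 223 220 217 212 187 127  61]
 [111 110 128 143 132 111 106 133 164 187 203 215 218 218 209 167  94  40]
 [112 109 116 135 145 148 169 206 226 224 218 218 218 217 204 154  79  35]
 [118 114 117 134 154 174 209 228 229 224 219 218 218 214 187 128  60  30]
 [152 145 153 179 197 200 211 221 221 219 218 217 217 208 167  94  40  25]
 [204 202 204 210 214 215 215 217 218 218 218 218 216 203 153  78  33  24]]
0.64 [297.2, 146.3, 305.8, 160.6] 299.0416666666667 152.61111111111111 72
[ 0.51399259 -0.11050306  0.104     ]
```

View pics/zoom.png

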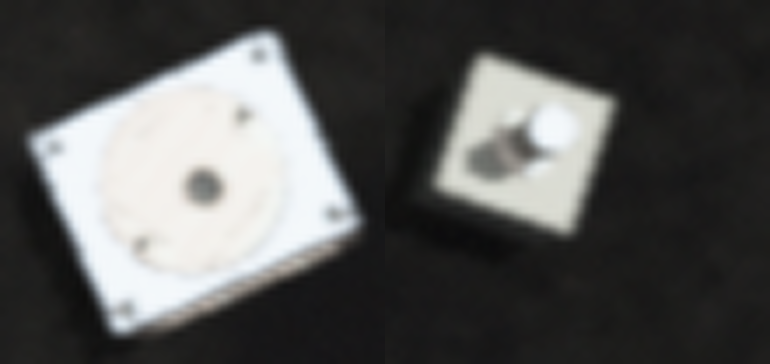

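Run:
```python
from h import *
f=lambda p,z:print(np.round(atz("top",p,z),4))
f((323.8,182.7),.104);f((319.75,185.),.056)
f((216.65,191.2),.086);f((214.9,190.1),.086)
c=[(29,135),(277,32),(362,220),(115,335)]
f(np.array([188+np.mean([p[0] for p in c])/7-.5,165+np.mean([p[1] for p in c])/7-.5]),.078)
P=np.array([.514,-.111,.15]);d=P-robot.state()["tcp_pos"]
R=cv2.Rodrigues(robot.state()["ee_rot"])[0];print(R.round(3),(R.T@d/.05).round(3))
```

```text
[ 0.5147 -0.1112  0.104 ]
[ 0.5147 -0.1114  0.056 ]
[0.4886 0.1434 0.086 ]
[0.4911 0.1478 0.086 ]
[0.4915 0.1472 0.078 ]
[[-0.904  0.428  0.   ]
 [ 0.428  0.904  0.   ]
 [ 0.     0.    -1.   ]] [-10.24   -9.102   1.626]
```

Call:
step_arm([
  [-1,[-10.25,-9.1,0.6],0],
  [-1,[-10.25,-9.1,0.6],0],
  [-1,[-10.25,-9.1,0.6],0],
  [-1,[-10.25,-9.1,0.6],0],
  [-1,[-10.25,-9.1,0.6],0],
], force=50)

```text
clock: 1.15
tcp_pos: [0.3445, 0.2881, 0.2205]
ee_rot: [0.689, 3.064, 0.001]
force: [0.8, 0.3, 0.8]
opening: 0.998
gripper_force: 0.0
```

Call:
step_arm([
  [-1,[-6.5,-5.75,0.4],0],
  [-1,[-6.5,-5.75,0.4],0],
  [-1,[-6.5,-5.75,0.4],0],
  [-1,[-6.5,-5.75,0.4],0],
  [-1,[-6.5,-5.75,0.4],0],
])

```text
clock: 1.65
tcp_pos: [0.4428, 0.058, 0.2092]
ee_rot: [0.69, 3.064, 0.0]
force: [0.5, 0.9, -0.5]
opening: 1.002
gripper_force: 0.0
```

Call:
step_arm([
  [-1,[-3,-2.7,0.4],0],
  [-1,[-3,-2.7,0.4],0],
  [-1,[-3,-2.7,0.4],0],
  [-1,[-3,-2.7,0.4],0],
  [-1,[-3,-2.7,0.4],0],
])

```text
clock: 2.15
tcp_pos: [0.5212, -0.1316, 0.1883]
ee_rot: [0.697, 3.062, -0.002]
force: [0.2, 0.2, 0.9]
opening: 0.999
gripper_force: 0.0
```

Call:
step_arm([
  [-1,[0.3,0.31,0.9],0],
  [-1,[0.3,0.31,1.0],0],
  [-1,[0.3,0.31,1.1],0],
  [-1,[0.3,0.31,1.1],0],
  [-1,[0.3,0.31,1.1],0],
])

```text
clock: 2.65
tcp_pos: [0.5142, -0.1062, 0.1355]
ee_rot: [0.688, 3.062, -0.001]
force: [0.6, 0.4, -0.4]
opening: 0.996
gripper_force: 0.0
```

```bash
cat > d.py <<'E'
import sys
from h import *
s=robot.state();R=cv2.Rodrigues(s["ee_rot"])[0]
print(s["clock"],s["tcp_pos"].round(4),s["ee_rot"].round(3),s["force"].round(2),s["opening"].round(3))
print("units",(R.T@(np.array([float(v) for v in sys.argv[1:4]])-s["tcp_pos"])/.05).round(3), "toolz",R[:,2].round(4),"x",R[:,0].round(3))
E
python3 d.py .5147 -.1112 .070
```

```text
Traceback (most recent call last):
  File "d.py", line 4, in <module>
    print(s["clock"],s["tcp_pos"].round(4),s["ee_rot"].round(3),s["force"].round(2),s["opening"].round(3))
                                                                                    ^^^^^^^^^^^^^^^^^^
AttributeError: 'float' object has no attribute 'round'
```

Call:
step_arm([
  [-1,[-0.05,-0.09,0.3],0],
  [-1,[-0.05,-0.09,0.6],0],
  [-1,[-0.05,-0.09,0.95],0],
  [-1,[-0.05,-0.09,1.3],0],
  [-1,[-0.05,-0.09,1.3],0],
])

```text
clock: 3.15
tcp_pos: [0.5126, -0.1107, 0.068]
ee_rot: [-0.689, -3.063, -0.001]
force: [0.1, 1.4, -0.2]
opening: 1.005
gripper_force: 0.0
```

```bash
sed -i 's/,s\["opening"\].round(3)//' d.py; python3 d.py .5147 -.1112 .070
```

```text
3.15 [ 0.5126 -0.1107  0.068 ] [-6.890e-01 -3.063e+00 -1.000e-03] [ 0.09  1.37 -0.24]
units [-0.042  0.009 -0.039] toolz [-1.9e-03  8.0e-04 -1.0e+00] x [-0.904  0.428  0.002]
```

Call:
step_arm([
  [-1,[-0.04,0.01,-0.04],0],
  [0.2,[-0.04,0.01,-0.04],0],
  [1,[-0.04,0.01,-0.04],0],
  [1,[-0.04,0.01,-0.04],0],
  [1,[-0.04,0.01,-0.04],0],
], force=60)

```text
clock: 3.65
tcp_pos: [0.5155, -0.1114, 0.0713]
ee_rot: [0.69, 3.064, -0.0]
force: [0.1, -0.2, 0.0]
opening: 0.33
gripper_force: 0.0
```

Call:
step_arm([
  [1,[0,0,0],0],
  [1,[0,0,0],0],
  [1,[0,0,0],0],
  [1,[0,0,0],0],
  [1,[0,0,0],0],
])

```text
clock: 4.15
tcp_pos: [0.5154, -0.1114, 0.0711]
ee_rot: [0.69, 3.065, -0.0]
force: [-0.2, 1.0, 5.4]
opening: 0.166
gripper_force: 58.5
```

Call:
step_arm([
  [1,[0,0,-0.4],0],
  [1,[0,0,-1],0],
  [1,[0,0,-1.7],0],
  [1,[0,0,-2.4],0],
  [1,[0,0,-2.4],0],
])

```text
clock: 4.65
tcp_pos: [0.5182, -0.1126, 0.1958]
ee_rot: [0.688, 3.056, -0.003]
force: [0.3, -0.7, -1.0]
opening: 0.165
gripper_force: 58.7
```

```bash
python3 d.py .4893 .1432 .190
python3 - <<'E'
from h import *
im=robot.read_camera("side");s=robot.state()["tcp_pos"]
p=proj("side",s+[-.0007,.0002,-.0651]);print(p)
x,y=p.astype(int)
c=im[y-70:y+30,x-50:x+50,::-1].copy()
c=cv2.resize(c,None,fx=5.5,fy=5.5,interpolation=cv2.INTER_CUBIC);cv2.circle(c,(int((p[0]-x+50.5)*5.5),int((p[1]-y+70.5)*5.5)),3,(0,0,255),-1)
cv2.imwrite("pics/lift.png",c)
E
```

```text
4.65 [ 0.5182 -0.1126  0.1958] [ 6.880e-01  3.056e+00 -3.000e-03] [ 0.26 -0.74 -0.95]
units [2.715 4.375 0.092] toolz [ 0.0083 -0.0038 -1.    ] x [-0.904  0.428 -0.009]
[298.80438811 216.7414182 ]
```

View pics/lift.png

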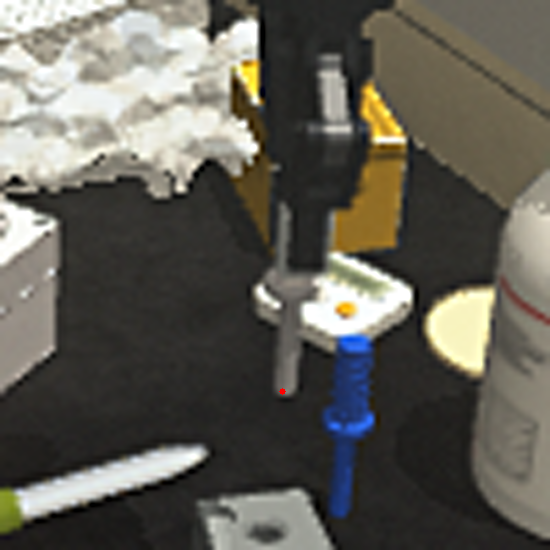

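Call:
step_arm([
  [1,[0.6,1.0,0],0],
  [1,[1.2,1.98,0],0],
  [1,[1.8,2.98,0],0],
  [1,[2.4,3.97,0],0],
  [1,[2.65,4.38,0],0],
])

```text
clock: 5.2
tcp_pos: [0.4883, 0.1391, 0.1888]
ee_rot: [-0.69, -3.062, 0.001]
force: [0.9, 1.2, -0.4]
opening: 0.171
gripper_force: 58.8
```

Call:
step_arm([
  [1,[0,0,0],0],
  [1,[0,0,0],0],
  [1,[0,0,0.1],0],
  [1,[0,0,0.1],0],
  [1,[0,0,0.1],0],
])

```text
clock: 5.7
tcp_pos: [0.49, 0.1361, 0.1852]
ee_rot: [-0.693, -3.063, 0.001]
force: [0.4, -0.3, -2.0]
opening: 0.171
gripper_force: 59.0
```

```bash
python3 d.py .4893 .1432 .160
```

```text
5.7 [0.49   0.1361 0.1852] [-6.930e-01 -3.063e+00  1.000e-03] [ 0.45 -0.26 -1.99]
units [0.074 0.123 0.505] toolz [-1.1e-03 -1.0e-04 -1.0e+00] x [-0.903  0.431  0.001]
```

Call:
step_arm([
  [1,[0.07,0.12,0.1],0],
  [1,[0.07,0.12,0.2],0],
  [1,[0.07,0.12,0.3],0],
  [1,[0.07,0.12,0.4],0],
  [1,[0.07,0.12,0.4],0],
])

```text
clock: 6.2
tcp_pos: [0.4888, 0.1443, 0.1648]
ee_rot: [-0.689, -3.063, 0.001]
force: [0.1, -0.1, -1.4]
opening: 0.172
gripper_force: 59.0
```

Call:
step_arm([
  [1,[0,0,0],0],
  [1,[0,0,0],0],
  [1,[0,0,0],0],
  [1,[0,0,0],0],
  [1,[0,0,0],0],
])

```text
clock: 6.7
tcp_pos: [0.4895, 0.1443, 0.166]
ee_rot: [0.69, 3.065, 0.0]
force: [0.7, -0.6, -1.5]
opening: 0.167
gripper_force: 59.0
```

```bash
python3 d.py .4893 .1432 .155
python3 - <<'E'
from h import *
im=robot.read_camera("side");s=robot.state()["tcp_pos"]
p=proj("side",s+[-.0007,.0002,-.0651]);h=proj("side",[.4886,.1434,.086]);print(p,h)
x,y=h.astype(int)
c=im[y-40:y+25,x-35:x+35,::-1].copy()
c=cv2.resize(c,None,fx=8,fy=8,interpolation=cv2.INTER_CUBIC)
cv2.circle(c,tuple(int(v) for v in (h-[x-35.5,y-40.5])*8),3,(0,0,255),-1)
cv2.imwrite("pics/above.png",c)
E
```

```text
6.7 [0.4895 0.1443 0.166 ] [0.69  3.065 0.   ] [ 0.69 -0.61 -1.5 ]
units [-0.005 -0.023  0.22 ] toolz [ 3.e-04  0.e+00 -1.e+00] x [-0.904  0.429 -0.   ]
[237.00859774 179.59498897] [237.1649262 184.4772464]
```

View pics/above.png

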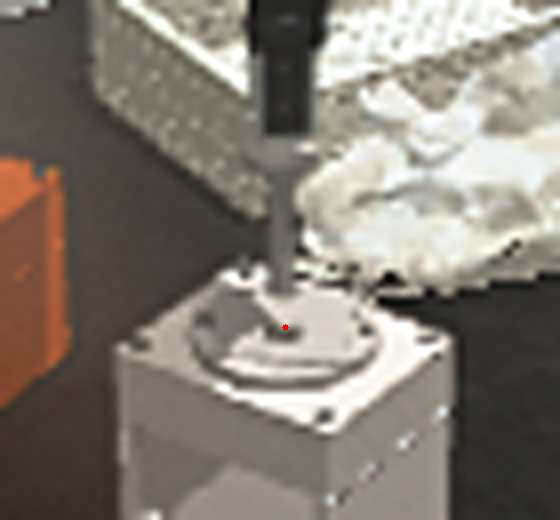

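Call:
step_arm([
  [1,[0,-0.02,0.05],0],
  [1,[0,-0.02,0.1],0],
  [1,[0,-0.02,0.15],0],
  [1,[0,-0.02,0.2],0],
  [1,[0,-0.02,0.24],0],
])

```text
clock: 7.25
tcp_pos: [0.4889, 0.1434, 0.1535]
ee_rot: [-0.69, -3.065, 0.0]
force: [0.6, 0.5, -0.1]
opening: 0.162
gripper_force: 59.0
```

Call:
step_arm([
  [1,[0,0,0.02],0],
  [1,[0,0,0.04],0],
  [1,[0,0,0.06],0],
  [1,[0,0,0.08],0],
  [1,[0,0,0.08],0],
])

```text
clock: 7.75
tcp_pos: [0.489, 0.1434, 0.1497]
ee_rot: [-0.69, -3.065, 0.0]
force: [-0.3, -0.3, -0.9]
opening: 0.166
gripper_force: 59.0
```

Call:
step_arm([
  [1,[0,0,0.02],0],
  [1,[0,0,0.04],0],
  [1,[0,0,0.05],0],
  [1,[0,0,0.06],0],
  [1,[0,0,0.06],0],
])

```text
clock: 8.25
tcp_pos: [0.489, 0.1434, 0.1468]
ee_rot: [-0.69, -3.065, 0.0]
force: [0.2, -0.2, -0.9]
opening: 0.168
gripper_force: 59.0
```

Call:
step_arm([
  [1,[0,0,0.02],0],
  [1,[0,0,0.04],0],
  [1,[0,0,0.06],0],
  [1,[0,0,0.08],0],
  [1,[0,0,0.08],0],
])

```text
clock: 8.75
tcp_pos: [0.4889, 0.1434, 0.1426]
ee_rot: [-0.69, -3.064, 0.0]
force: [-0.5, 0.1, -1.0]
opening: 0.167
gripper_force: 59.0
```

Call:
step_arm([
  [1,[0,0,0.01],0],
  [1,[0,0,0.02],0],
  [1,[0,0,0.03],0],
  [1,[0,0,0.04],0],
  [1,[0,0,0.05],0],
])

```text
clock: 9.25
tcp_pos: [0.4893, 0.1434, 0.1409]
ee_rot: [0.69, 3.064, -0.0]
force: [-1.5, -0.4, 5.2]
opening: 0.17
gripper_force: 59.6
```

Contact with the plug; pressing on at about 5 mm/s.

Call:
step_arm([
  [1,[0,0,0.01],0],
  [1,[0,0,0.02],0],
  [1,[0,0,0.03],0],
  [1,[0,0,0.04],0],
  [1,[0,0,0.05],0],
])

```text
clock: 9.75
tcp_pos: [0.4902, 0.1435, 0.1397]
ee_rot: [0.689, 3.062, 0.001]
force: [-2.0, -0.9, 12.5]
opening: 0.169
gripper_force: 60.4
```

Call:
step_arm([
  [1,[0,0,0.01],0],
  [1,[0,0,0.02],0],
  [1,[0,0,0.03],0],
  [1,[0,0,0.04],0],
  [1,[0,0,0.05],0],
])

```text
clock: 10.25
tcp_pos: [0.4906, 0.1431, 0.1374]
ee_rot: [0.689, 3.061, 0.0]
force: [-0.4, -2.4, 8.8]
opening: 0.171
gripper_force: 60.1
```

Call:
step_arm([
  [1,[0,0,0.02],0],
  [1,[0,0,0.04],0],
  [1,[0,0,0.06],0],
  [1,[0,0,0.08],0],
  [1,[0,0,0.1],0],
])

```text
clock: 10.75
tcp_pos: [0.4887, 0.1435, 0.13]
ee_rot: [-0.69, -3.064, -0.0]
force: [0.1, -0.0, -0.6]
opening: 0.172
gripper_force: 59.0
```

Call:
step_arm([
  [1,[0,0,0.02],0],
  [1,[0,0,0.04],0],
  [1,[0,0,0.06],0],
  [1,[0,0,0.08],0],
  [1,[0,0,0.1],0],
])

```text
clock: 11.25
tcp_pos: [0.489, 0.1434, 0.1252]
ee_rot: [-0.69, -3.065, 0.0]
force: [0.9, -0.3, -0.7]
opening: 0.17
gripper_force: 59.0
```

Call:
step_arm([
  [1,[0,0,0.02],0],
  [1,[0,0,0.04],0],
  [1,[0,0,0.06],0],
  [1,[0,0,0.08],0],
  [1,[0,0,0.1],0],
])

```text
clock: 11.75
tcp_pos: [0.489, 0.1434, 0.1203]
ee_rot: [-0.69, -3.065, -0.0]
force: [-0.2, -0.8, -1.4]
opening: 0.171
gripper_force: 59.0
```

```bash
python3 - <<'E'
from h import *
im=robot.read_camera("side")
for n in("plug_center",):
    for r in robot.pinpoint("side",n)[:3]: print(r["confidence"],r["pixel"],atz("side",r["pixel"],.014))
c=cv2.resize(im[165:245,200:285,::-1],None,fx=7,fy=7,interpolation=cv2.INTER_CUBIC)
cv2.imwrite("pics/plug.png",c)
E
python3 d.py .4893 .1432 .200
```

```text
0.58 [238.1, 206.1] [0.49121033 0.14348064 0.014     ]
11.85 [0.4889 0.1434 0.1202] [-0.69  -3.065  0.   ] [ 0.01  0.19 -1.45]
units [-9.000e-03 -1.000e-03 -1.597e+00] toolz [-3.e-04  0.e+00 -1.e+00] x [-0.904  0.428  0.   ]
```

View pics/plug.png

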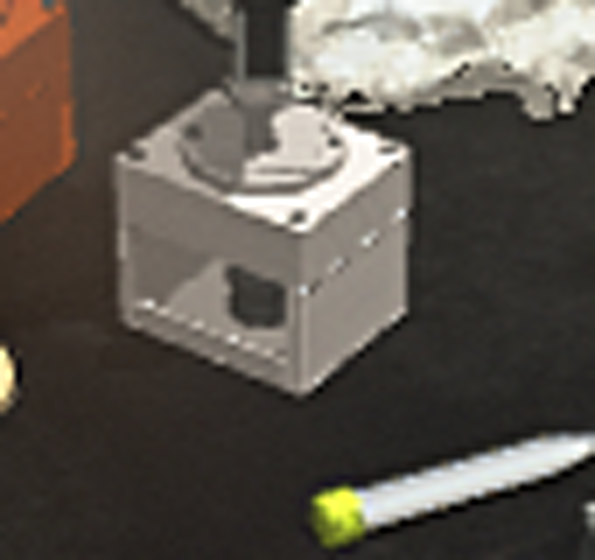

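Call:
step_arm([
  [1,[0,0,-0.1],0],
  [1,[0,0,-0.3],0],
  [1,[0,0,-0.5],0],
  [1,[0,0,-0.75],0],
  [1,[0,0,-1.0],0],
])

```text
clock: 12.35
tcp_pos: [0.4893, 0.1434, 0.1719]
ee_rot: [0.69, 3.064, 0.0]
force: [0.6, 0.1, -0.7]
opening: 0.168
gripper_force: 58.8
```

Call:
step_arm([
  [1,[0,0,-0.3],0],
  [1,[0,0,-0.6],0],
  [1,[0,0,-0.75],0],
  [1,[0,0,-0.75],0],
  [1,[0,0,-0.75],0],
])

```text
clock: 12.85
tcp_pos: [0.4889, 0.1434, 0.2077]
ee_rot: [-0.69, -3.065, 0.0]
force: [0.7, 0.1, -0.9]
opening: 0.165
gripper_force: 58.8
```

```bash
python3 d.py .5154 -.1114 .200
```

```text
12.85 [0.4889 0.1434 0.2077] [-0.69  -3.065  0.   ] [ 0.73  0.06 -0.9 ]
units [-2.663 -4.377  0.155] toolz [-1.e-04 -0.e+00 -1.e+00] x [-0.904  0.428  0.   ]
```

Call:
step_arm([
  [1,[-0.4,-0.66,0],0],
  [1,[-0.9,-1.48,0],0],
  [1,[-1.4,-2.3,0],0],
  [1,[-1.9,-3.12,0],0],
  [1,[-2.4,-3.94,0],0],
])

```text
clock: 13.35
tcp_pos: [0.5124, -0.0876, 0.2069]
ee_rot: [-0.689, -3.064, -0.001]
force: [1.0, -0.1, -1.0]
opening: 0.165
gripper_force: 58.9
```

Call:
step_arm([
  [1,[-0.26,-0.43,0],0],
  [1,[-0.26,-0.43,0],0],
  [1,[-0.26,-0.43,0],0],
  [1,[-0.26,-0.43,0],0],
  [1,[-0.26,-0.43,0],0],
])

```text
clock: 13.85
tcp_pos: [0.5154, -0.1097, 0.2076]
ee_rot: [-0.687, -3.065, -0.0]
force: [1.1, 1.0, -1.3]
opening: 0.166
gripper_force: 58.9
```

```bash
python3 d.py .5154 -.1114 .150
```

```text
13.85 [ 0.5154 -0.1097  0.2076] [-0.687 -3.065 -0.   ] [ 1.15  0.98 -1.28]
units [-0.016 -0.031  1.151] toolz [-6.e-04  4.e-04 -1.e+00] x [-0.904  0.427  0.001]
```

Call:
step_arm([
  [1,[-0.01,-0.03,0.3],0],
  [1,[-0.01,-0.03,0.7],0],
  [1,[-0.01,-0.03,1.1],0],
  [1,[-0.01,-0.03,1.4],0],
  [1,[-0.01,-0.03,1.5],0],
])

```text
clock: 14.35
tcp_pos: [0.5143, -0.111, 0.1311]
ee_rot: [-0.687, -3.062, -0.001]
force: [-0.6, 0.3, -2.0]
opening: 0.169
gripper_force: 58.9
```

Call:
step_arm([
  [1,[0,0,0],0],
  [1,[0,0,0],0],
  [1,[0,0,0.05],0],
  [1,[0,0,0.1],0],
  [1,[0,0,0.1],0],
])

```text
clock: 14.85
tcp_pos: [0.5153, -0.1125, 0.1278]
ee_rot: [0.69, 3.065, -0.0]
force: [-0.4, 0.1, -1.3]
opening: 0.167
gripper_force: 58.9
```

```bash
python3 d.py .5154 -.1114 .0725
```

```text
14.85 [ 0.5153 -0.1125  0.1278] [ 0.69   3.065 -0.   ] [-0.42  0.15 -1.27]
units [0.009 0.021 1.107] toolz [ 0. -0. -1.] x [-0.904  0.428 -0.   ]
```

Call:
step_arm([
  [1,[0.01,0.02,0.05],0],
  [1,[0.01,0.02,0.1],0],
  [1,[0.01,0.02,0.17],0],
  [1,[0.01,0.02,0.24],0],
  [1,[0.01,0.02,0.3],0],
])

```text
clock: 15.35
tcp_pos: [0.5152, -0.1114, 0.1124]
ee_rot: [-0.69, -3.064, -0.0]
force: [0.4, -0.0, -0.6]
opening: 0.17
gripper_force: 58.9
```

Call:
step_arm([
  [1,[0,0,0.1],0],
  [1,[0,0,0.2],0],
  [1,[0,0,0.3],0],
  [1,[0,0,0.4],0],
  [1,[0,0,0.5],0],
])

```text
clock: 15.85
tcp_pos: [0.5153, -0.1114, 0.0874]
ee_rot: [-0.69, -3.065, -0.0]
force: [0.0, 0.3, -0.6]
opening: 0.165
gripper_force: 58.9
```

Call:
step_arm([
  [1,[0,0,0.08],0],
  [1,[0,0,0.16],0],
  [1,[0,0,0.22],0],
  [1,[0,0,0.26],0],
  [1,[0,0,0.26],0],
])

```text
clock: 16.35
tcp_pos: [0.5152, -0.1114, 0.0746]
ee_rot: [-0.69, -3.065, -0.0]
force: [-0.9, -0.3, -0.6]
opening: 0.17
gripper_force: 58.9
```

Call:
step_arm([
  [1,[0,0,0.01],0],
  [1,[0,0,0.03],0],
  [1,[0,0,0.05],0],
  [1,[0,0,0.06],0],
  [1,[0,0,0.06],0],
])

```text
clock: 16.85
tcp_pos: [0.5153, -0.1114, 0.0718]
ee_rot: [-0.69, -3.065, -0.0]
force: [-0.2, -0.5, 0.0]
opening: 0.166
gripper_force: 58.9
```

Almost down; another millimetre, then release slowly.

Call:
step_arm([
  [1,[0,0,0.01],0],
  [1,[0,0,0.02],0],
  [0.5,[0,0,0.02],0],
  [0,[0,0,0.02],0],
  [-1,[0,0,0.02],0],
], force=20)

```text
clock: 17.35
tcp_pos: [0.5154, -0.1115, 0.0709]
ee_rot: [0.69, 3.065, -0.0]
force: [0.4, 0.5, 0.1]
opening: 0.581
gripper_force: 0.0
```

Call:
step_arm([
  [-1,[0,0,0],0],
  [-1,[0,0,0],0],
  [-1,[0,0,0],0],
  [-1,[0,0,0],0],
  [-1,[0,0,0],0],
])

```text
clock: 17.85
tcp_pos: [0.5154, -0.1114, 0.0709]
ee_rot: [-0.69, -3.065, 0.0]
force: [0.7, -0.6, -0.2]
opening: 0.999
gripper_force: 0.0
```

Call:
step_arm([
  [-1,[0,0,-0.2],0],
  [-1,[0,0,-0.6],0],
  [-1,[0,0,-1.0],0],
  [-1,[0,0,-1.5],0],
  [-1,[0,0,-2.0],0],
])

```text
clock: 18.35
tcp_pos: [0.5153, -0.1114, 0.1725]
ee_rot: [0.69, 3.065, -0.0]
force: [0.1, -0.9, 0.4]
opening: 0.999
gripper_force: 0.0
```

Call:
step_arm([
  [-1,[1,2,-0.5],0],
  [-1,[2,3,-0.5],0],
  [-1,[3,4,-0.5],0],
  [-1,[3,4,-0.5],0],
  [-1,[3,4,-0.5],0],
])

```text
clock: 18.85
tcp_pos: [0.4656, 0.1325, 0.1969]
ee_rot: [0.69, 3.063, 0.001]
force: [1.3, 0.5, -0.6]
opening: 0.995
gripper_force: 0.0
```

Run:
```python
from h import *
t=robot.read_camera("top");s=robot.read_camera("side")
print(robot.state()["tcp_pos"],robot.state()["opening"])
a=cv2.resize(t[155:220,290:355,::-1],(390,390),interpolation=cv2.INTER_CUBIC)
b=cv2.resize(s[195:275,260:340,::-1],(390,390),interpolation=cv2.INTER_CUBIC)
cv2.imwrite("pics/end.png",np.hstack([a,b]))
```

```text
[0.46447043 0.13595775 0.19689896] 1.005002262371383
```

View pics/end.png

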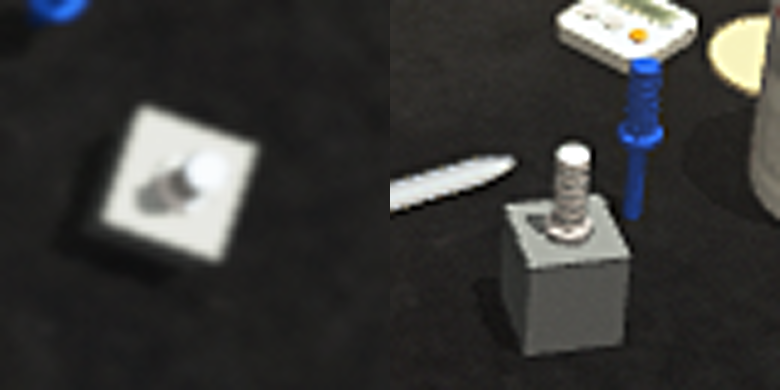

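The rod stands upright in its rest, with its collar on the block, as in the first picture. The plug lay in the tray and the gripper touches nothing.

```bash
python3 -c "
from station import robot
print(robot.hand_in())"
```

```text
the job is handed in; nothing more can be done
None
```

The plug was pressed out into the catch tray, with about 12.5 N the highest force read, the rod is back upright and fully down in its rest, and the job was handed in at about 19 s; no verdict was returned.

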